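Pack the template set into its tray

ROBOT

A 6-joint arm with a two-finger parallel gripper is mounted at the origin on a cart in front of the work surface, level with it; the furniture and walls round the work are solid. World frame = base frame: x ahead of the robot, y to its left, z up, the work surface at z = 0. Lengths are in m, angles in rad, forces in N, time in s.
With the tool pointing down it reaches from about 0.3 to 0.85 m from the base axis. Payload 4.2 kg.
Tool frame: the origin (TCP) lies at the very end of the fingers, on their centre line; the grasp point (between the pads) lies 19 mm behind it; z points along the fingers, y is the line along which they close (so a half turn about z gives the same grasp; the last joint's range is limited). The gripper opens to 91 mm and grips with 3 to 60 N. Pads are 32 mm wide; open, the fingers measure 118 mm over their backs; the gripper's body (76 mm by 178 mm) begins 60 mm behind the grasp point.
Start: joints at [1.196, 0.32, 1.565, -0, 1.257, -0.02], TCP at [0.2, 0.539, 0.214] pointing down, gripper open.
Joint ranges: [-3.11, 3.11], [-0.84, 2.01], [0.21, 2.61], [-1.34, 4.49], [0.05, 2.63], [-2.56, 2.56]. Speed limits (rad/s): [2.57, 2.57, 3.14, 3.14, 3.14, 3.14].

INTERFACE

Orientations are given as a unit quaternion [x, y, z, w].
In Python, from bench import monitor, cams, ticket gives the robot as it stands.
- The arm moves only by the tool jog_arm, never from a script. Its argument "increments" is a list of rows, each a list of 7 numbers: the shift along the world's x, y, z normalised to -1 to 1, where 1 is 0.8 m, then the turn, a rotation vector about the world's x, y, z normalised to -1 to 1, where 1 is pi/2 rad, then the opening, from 0 (shut) to 1 (fully open). In form: [[tx, ty, tz, ax, ay, az, hand], ...]. A call has 1 to 10 rows; each row is the pose to reach, as a shift and turn from the pose commanded when the call began; what a row does not reach only later rows make up. A row lasts 1/12 s, in which the tool goes at most 41.7 mm and 7.16 degrees, less where a joint would pass 70% of its speed; a pose out of reach is approached as far as the arm can. A call with a number of a shift or a turn outside -1 to 1 is refused whole. A call with a gripper value outside its range is refused whole. The fingers move at their own pace and stop on an object; "newtons" is the grip in N (left out, the last holds). Time passes only in rows, so rows that repeat a pose let the fingers close. It gives the time, the measured TCP pose, the force, the opening and the grip force at its end, in the units of the state.
- monitor.state(): the state, without advancing time (a new reading comes with each control period).
- cams.camera(name): name is "side" or "top"; returns the picture (480x640x3 uint8, red, green, blue); there is no depth.
- cams.camera_model(name): a dict with "mtx" (3x3 intrinsics, pixels), "extrinsics" (4x4, takes a point from camera to world coordinates). Camera axes: x right, y down, z forward; pixel columns grow to the right and rows downward; lengths in m; the calibration is good to about 2 mm. A picture is of the moment at which its call begins. camera_model takes no time and is no camera call.
- ticket.finish_job(): hands the job in; it is judged then, once.
The state is a dict: "clock": time; "joint_pos": joint angles; "dq": joint speeds; "tau": joint torques, N m; "eef_pos": TCP position; "tool_rot": TCP orientation; "contact_force": force on the tool from outside, world axes, zero at the start; "wrist_torque": the same for the moment, N m; "grip_width": opening from 0.0 (shut) to 1.0 (fully open); "grip_force": force on a finger pad.
Only numpy, scipy, OpenCV 4.12 (cv2) and the standard library are available. Lean on these libraries where they do the work, as an engineer would, in place of code of your own. Each camera call takes 0.05 s, during which the arm holds its last target. There are 200 camera calls.

TASK

Pack the routing set away: put the pine block from the bench and the two L-shaped plywood templates from the sloping stand into the wooden storage tray. Turn the two L's so that they interlock and leave a strip for the block at one end; all three must lie flat on the tray's floor, rails up, the block on its narrow long face as it stands now, and be let go. Leave the tape measure, the pencil and everything else on the bench where they are.

Things in the scene. Friction and masses are not known exactly. Their poses are not given: they have to be found in the camera images.
- tray_in (a point): centre of the inner floor of the open wooden tray (fixed). Inside 197 (x) x 106 (y) mm; z up; floor 6 mm above the bench; walls 9 mm thick, 16 mm higher than the floor.
- tray: the tray, origin under its centre, axes as tray_in. The L's interlock, one turned half round, to fill 150 x 100 mm with 3 mm between them; the block goes across an end (long side along y); about 3 mm are left at every joint. Rails along the tray's length leave most room for fingers; the block goes in most easily before the L beside it.
- stand: fixed sloping plywood stand, 280 mm wide (y), 125 mm deep, 110 mm high; origin at the centre of its underside. Its face rises at 35 deg towards its +x, low edge towards the robot, where a 10 mm lip holds the templates. They lie side by side, 136 mm between centres, either one on either side.
- template_a_grip (a point): L-shaped plywood plate 100 x 100 x 12 mm, legs 47 mm wide, 0.12 kg, with a red grip rail 56 x 18 mm on it, 12 to 48 mm above the underside. Point: mid-rail, 24 mm above the underside. x along the rail, z out of the plate on the rail's side. The 100 mm square's centre lies at x +9, y +12 mm from the point; the L's missing corner is at +x, +y. Starts on the slope, rail level.
- template_b_grip (a point): L-shaped plywood plate 100 x 100 x 12 mm, legs 47 mm wide, 0.12 kg, with a blue grip rail 56 x 18 mm on it, 12 to 48 mm above the underside. Point: mid-rail, 24 mm above the underside. x along the rail, z out of the plate on the rail's side. The 100 mm square's centre lies at x +9, y +12 mm from the point; the L's missing corner is at +x, +y. Starts on the slope, rail running up it.
- block_mid (a point): centre of the pine block, 38 (x) x 90 (y) x 50 (z) mm, standing on its 38 x 90 mm face on the bench; the point is 25 mm above the underside. Weighs about 0.09 kg.
- tape_measure: yellow and black tape measure standing on its edge, 33 x 85 x 70 mm; a bystander, to be left alone. Origin at the centre of its underside.
- pencil: blue pencil, 176 mm long, 14 mm thick, lying flat; a bystander, to be left alone. Origin at the centre of its underside.

How it is judged:
By the outcome, as a careful person would: the job done as asked, in the order asked, and still so for the second after the job is handed in, with the robot touching nothing.
It also fails if it takes over 69 s, if anything falls off the work surface, if the arm or the gripper's body presses on something with over 40 N, if the wrist force passes 120 N, or if a joint passes its speed limit or range.

## Working session

There is one attempt and no reset: what is moved stays moved. The work goes in short steps, Python scripts to look and compute and a tool call to move; the robot and the scene stay as the last step left them, time stands still between calls to the robot, and variables do not carry over. Pictures are saved under pics/ and viewed, at most 10 in all, crops included, and the job is handed in when it is done.

Besides the shell and the picture viewer there is one more tool, called after ">>>" in YAML: its name, and indented under it one key for each argument. jog_arm: Moves the arm, as the interface text tells. Its arguments: {"type":"object","properties":{"increments":{"type":"array","items":{"type":"array","items":{"type":"number"}}},"newtons":{"type":"number"}},"required":["increments"]}

```bash
ls; mkdir -p pics; python3 - <<'E'
from bench import monitor,cams,ticket
import cv2,numpy as np
np.set_printoptions(precision=4,suppress=True)
for n in("side","top"):
    im=cams.camera(n);cv2.imwrite(f"pics/{n}0.png",im[:,:,::-1]);m=cams.camera_model(n);print(n,np.array(m["mtx"]),np.array(m["extrinsics"]))
print(monitor.state())
E
```

```text
pics
side [[502.1919   0.     327.7399]
 [  0.     502.1919 242.2612]
 [  0.       0.       1.    ]] [[-0.9996 -0.0002 -0.0271  0.5285]
 [ 0.0235  0.4947 -0.8688  0.7591]
 [ 0.0136 -0.8691 -0.4945  0.5297]
 [ 0.      0.      0.      1.    ]]
top [[531.9401   0.     314.6937]
 [  0.     531.9401 236.0492]
 [  0.       0.       1.    ]] [[-0.0115 -0.9929  0.1187  0.3871]
 [-0.9999  0.011  -0.0047 -0.0581]
 [ 0.0034 -0.1187 -0.9929  1.0511]
 [ 0.      0.      0.      1.    ]]
{'clock': 0.1, 'joint_pos': array([ 1.196 ,  0.3202,  1.5655,  0.    ,  1.2574, -0.02  ]), 'dq': array([-0.0009,  0.0003, -0.0017, -0.0024, -0.0008, -0.0018]), 'tau': array([  0.0014, -41.333 , -23.2505,   0.0729,   0.0422,  -0.0001]), 'eef_pos': array([0.1996, 0.5388, 0.2132]), 'tool_rot': array([ 0.1765,  0.9843, -0.0008, -0.0002]), 'contact_force': array([0.3327, 0.4617, 1.0959]), 'wrist_torque': array([-0.0157,  0.0027,  0.0465]), 'grip_force': 0.0, 'grip_width': 1.0035963223066164}
```

View pics/top0.png

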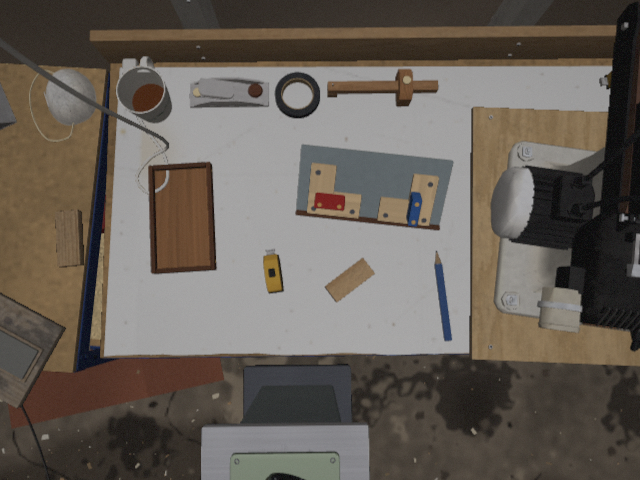

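View pics/side0.png

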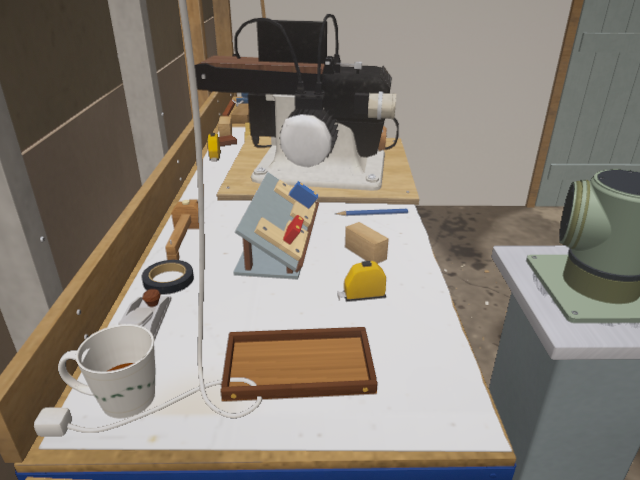

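The top view shows the tray at about (182,217), long side along world x, with the block at (350,280) and the stand at (375,188). The red rail is at (329,202) and level, the blue rail at (415,209) and running up the slope. In the side view a lamp cord hangs down near the tray's far corner, at about (205,375).

```bash
cat > h.py <<'E'
import numpy as np,cv2
from bench import monitor,cams,ticket
from scipy.spatial.transform import Rotation as R
np.set_printoptions(precision=4,suppress=True)
def ray(n,p):
    m=cams.camera_model(n);E=np.array(m["extrinsics"])
    d=E[:3,:3]@np.linalg.solve(np.array(m["mtx"]),[p[0],p[1],1.]);return E[:3,3],d
def onz(n,p,z):
    o,d=ray(n,p);return o+d*(z-o[2])/d[2]
def tri(p_top,p_side):
    o1,a=ray("top",p_top);o2,b=ray("side",p_side)
    s=np.linalg.lstsq(np.c_[a,-b],o2-o1,rcond=None)[0]
    P,Q=o1+s[0]*a,o2+s[1]*b;return (P+Q)/2,np.linalg.norm(P-Q)
def proj(n,X):
    m=cams.camera_model(n);E=np.linalg.inv(np.array(m["extrinsics"]))
    q=np.array(m["mtx"])@(E[:3,:3]@np.asarray(X)+E[:3,3]);return q[:2]/q[2]
def mask(im,col):
    h,s,v=cv2.split(cv2.cvtColor(im,cv2.COLOR_RGB2HSV))
    h=h.astype(int)
    if col=="red":m=((h<6)|(h>172))&(s>170)&(v>60)
    if col=="blue":m=(h>100)&(h<125)&(s>140)&(v>50)
    if col=="wood":m=(h>8)&(h<22)&(s>60)&(s<170)&(v>110)
    if col=="dark":m=(h<14)&(s>110)&(v<105)
    return m.astype(np.uint8)*255
def blobs(m,roi,amin=60):
    x0,y0,x1,y1=roi;z=np.zeros_like(m);z[y0:y1,x0:x1]=m[y0:y1,x0:x1]
    c,_=cv2.findContours(z,cv2.RETR_EXTERNAL,cv2.CHAIN_APPROX_NONE)
    return sorted([k for k in c if cv2.contourArea(k)>amin],key=cv2.contourArea,reverse=True)
E
python3 - <<'E'
from h import *
T=cv2.imread("pics/top0.png")[:,:,::-1];S=cv2.imread("pics/side0.png")[:,:,::-1]
for nm,im,col,roi in(("top",T,"red",(300,150,360,220)),("top",T,"blue",(400,170,435,235)),("top",T,"wood",(320,250,385,310)),("top",T,"dark",(140,150,225,285)),("top",T,"dark",(290,205,445,235)),("side",S,"red",(270,200,320,260)),("side",S,"blue",(280,175,325,215)),("side",S,"wood",(340,215,395,270)),("side",S,"dark",(215,320,385,405))):
    for k in blobs(mask(np.ascontiguousarray(im),col),roi)[:2]:
        r=cv2.minAreaRect(k);print(nm,col,cv2.contourArea(k),np.round(cv2.boxPoints(r),1).tolist())
a=cv2.resize(T[140:235,290:460],None,fx=3.2,fy=3.2,interpolation=2)
b=cv2.resize(S[165:285,225:325],None,fx=2.4,fy=2.4,interpolation=2)
c=cv2.resize(S[320:405,210:390],None,fx=2.9,fy=2.9,interpolation=2)
C=np.zeros((600,800,3),np.uint8);C[:a.shape[0],:a.shape[1]]=a;C[305:305+b.shape[0],:b.shape[1]]=b;C[305:305+c.shape[0],250:250+c.shape[1]]=c
cv2.imwrite("pics/z.png",C[:,:,::-1])
E
```

```text
top red 309.0 [[314.3999938964844, 206.6999969482422], [315.79998779296875, 192.60000610351562], [344.70001220703125, 195.5], [343.20001220703125, 209.60000610351562]]
top blue 247.5 [[405.6000061035156, 224.10000610351562], [412.0, 191.8000030517578], [422.3999938964844, 193.89999389648438], [416.0, 226.1999969482422]]
top wood 871.5 [[324.70001220703125, 286.1000061035156], [362.3999938964844, 257.3999938964844], [374.29998779296875, 272.8999938964844], [336.5, 301.70001220703125]]
top dark 6526.0 [[147.5, 164.89999389648438], [211.10000610351562, 162.1999969482422], [215.60000610351562, 269.8999938964844], [152.0, 272.5]]
top dark 146.0 [[296.70001220703125, 213.89999389648438], [297.1000061035156, 210.10000610351562], [407.29998779296875, 222.10000610351562], [406.8999938964844, 225.8000030517578]]
side red 146.0 [[280.29998779296875, 236.10000610351562], [296.79998779296875, 215.0], [305.8999938964844, 222.10000610351562], [289.5, 243.3000030517578]]
side wood 1160.5 [[336.70001220703125, 243.3000030517578], [351.5, 217.39999389648438], [395.0, 242.3000030517578], [380.20001220703125, 268.1000061035156]]
side dark 2766.5 [[218.3000030517578, 334.29998779296875], [373.3999938964844, 326.8999938964844], [376.6000061035156, 393.0], [221.39999389648438, 400.3999938964844]]
```

View pics/z.png

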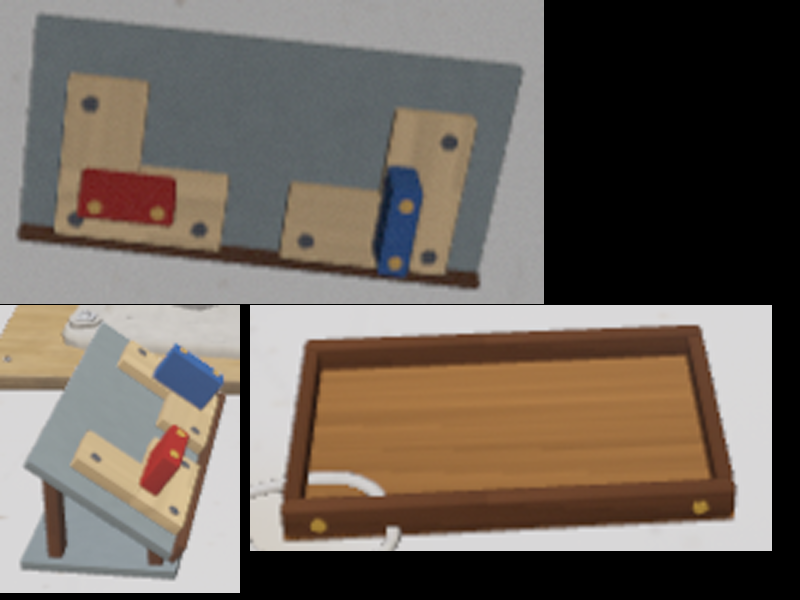

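The red rail's screws are at about (329,206) in the top view and the blue's at (415,214). Both plates rest on the dark lip. The cord loop crosses the tray's outer corner near side pixel (245,382).

```bash
python3 - <<'E'
from h import *
t=lambda x,y:(290+x/3.2-.5+.16,140+y/3.2-.34)
s=lambda x,y:(225+x/2.4-.3,165+(y-305)/2.4-.3)
TL,TR=onz("top",t(37,15),.11),onz("top",t(522,66),.11)
print("stand top edge",TL,TR,np.linalg.norm(TL-TR))
v=(TR-TL)/np.linalg.norm(TR-TL);ys=-v;ys[2]=0;ys/=np.linalg.norm(ys);xs=np.cross(ys,[0,0,1])
print("yaw",np.degrees(np.arctan2(xs[1],xs[0])),"LL,LR lip z~.03",onz("top",t(20,238),.025),onz("top",t(477,287),.025))
a=np.radians(35);up=xs*np.cos(a)+np.array([0,0,np.sin(a)]);n=np.cross(up,ys)
P0=(TL+TR)/2
def pl(p,off,name="top"):
    o,d=ray(name,p);X=o+d*((P0+n*off-o)@n)/(d@n);return X
loc=lambda X:np.array([(X-P0)@up,(X-P0)@ys,(X-P0)@n])*1e3
print("up",up,"ys",ys,"n",n)
for nm,pts in(("A",[(68,73),(148,80),(139,168),(228,174),(218,249),(55,232)]),("B",[(397,107),(476,117),(444,273),(281,258),(290,183),(381,191)])):
    print(nm,[loc(pl(t(*p),.012))[:2].round(1).tolist() for p in pts])
for nm,pt,ps in(("A",(126,210),(178.5,444.5)),("B",(400.5,235.5),None)):
    X=pl(t(*pt),.048);print(nm,"railtop",X,loc(X))
    if ps: Y,e=tri(t(*pt),s(*ps));print("  tri",Y,e,loc(Y))
print("block top",[onz("top",p,.05) for p in((324.7,286.1),(362.4,257.4),(374.3,272.9),(336.5,301.7))])
q=[onz("top",p,.022) for p in((147.5,164.9),(211.1,162.2),(215.6,269.9),(152,272.5))]
print("tray",q,np.mean(q,0),[np.linalg.norm(q[i]-q[i-1]) for i in range(4)])
f=[onz("side",(210+(x-250)/2.9-.3,320+(y-305)/2.9-.3),.006) for x,y in((319,370),(686,356),(711,479),(304,497))]
w=[onz("side",(210+(x-250)/2.9-.3,320+(y-305)/2.9-.3),.022) for x,y in((306,342),(699,326),(733,484),(284,506))]
print("tray side rim",w,np.mean(w,0))
T=cv2.imread("pics/top0.png");a=cv2.resize(T[130:290,110:240],None,fx=3.7,fy=3.7,interpolation=2)
S=cv2.imread("pics/side0.png");b=cv2.resize(S[330:430,150:280],None,fx=2.3,fy=2.3,interpolation=2)
c=cv2.resize(T[245:305,315:385],None,fx=4,fy=4,interpolation=2)
C=np.zeros((600,800,3),np.uint8);C[:a.shape[0],:a.shape[1]]=a;C[:b.shape[0],490:490+b.shape[1]]=b;C[300:540,490:770]=c;cv2.imwrite("pics/z2.png",C)
E
```

```text
stand top edge [ 0.6678 -0.04    0.11  ] [ 0.6352 -0.3147  0.11  ] 0.2766055699505947
yaw -6.773719347418316 LL,LR lip z~.03 [ 0.5534 -0.0268  0.025 ] [ 0.5201 -0.3046  0.025 ]
up [ 0.8134 -0.0966  0.5736] ys [0.1179 0.993  0.    ] n [-0.5696  0.0677  0.8192]
A [[-28.2, 117.4], [-27.4, 71.6], [-82.0, 71.0], [-79.9, 19.0], [-128.8, 18.6], [-129.1, 116.5]]
B [[-27.8, -70.8], [-28.8, -116.1], [-128.8, -116.9], [-130.4, -19.5], [-81.4, -17.6], [-80.4, -70.8]]
A railtop [ 0.5573 -0.0894  0.0959] [-93.1586  76.2202  48.    ]
  tri [ 0.5578 -0.0896  0.0893] 0.0014156394462441085 [-96.5624  76.1047  42.3036]
B railtop [ 0.5407 -0.245   0.0972] [-90.8969 -80.218   48.    ]
block top [array([ 0.412 , -0.0805,  0.05  ]), array([ 0.4651, -0.1524,  0.05  ]), array([ 0.4357, -0.1741,  0.05  ]), array([ 0.3827, -0.1022,  0.05  ])]
tray [array([0.6554, 0.2661, 0.022 ]), array([0.6596, 0.1404, 0.022 ]), array([0.4463, 0.1293, 0.022 ]), array([0.4427, 0.2519, 0.022 ])] [0.551  0.1969 0.022 ] [np.float64(0.21323503673786495), np.float64(0.12570525166339006), np.float64(0.2135623586374358), np.float64(0.12269731238505174)]
tray side rim [array([0.6602, 0.1494, 0.022 ]), array([0.4489, 0.1375, 0.022 ]), array([0.4429, 0.2546, 0.022 ]), array([0.6532, 0.2664, 0.022 ])] [0.5513 0.202  0.022 ]
```

View pics/z2.png

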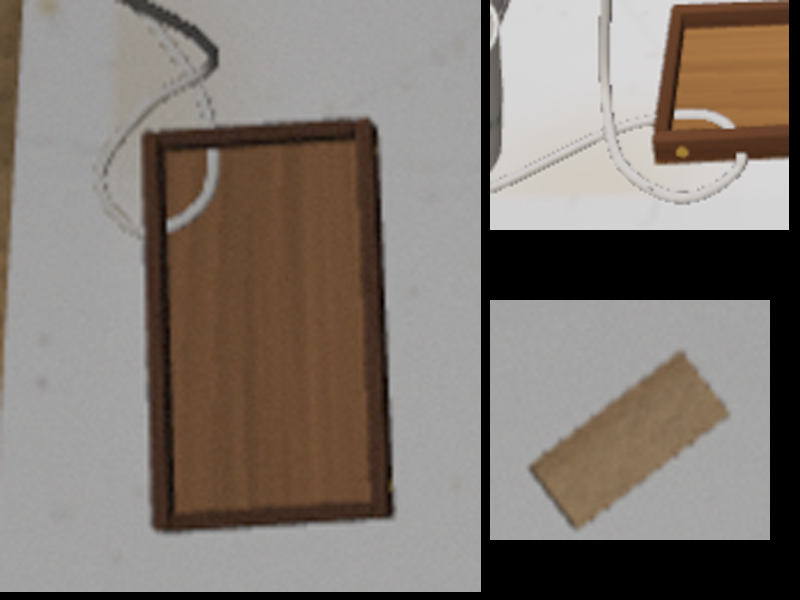

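The tray rim is crisp in the top view; the white cord loop only lies around its far-left corner. The block's top face is clean, centred at about (349.5,279.6). Moving over the block now.

>>> jog_arm:
  increments:
    - [0.14,-0.416,-0.052,0,0,-0.184,1]
    - [0.14,-0.416,-0.052,0,0,-0.184,1]
    - [0.14,-0.416,-0.052,0,0,-0.184,1]
    - [0.14,-0.416,-0.052,0,0,-0.184,1]
    - [0.14,-0.416,-0.052,0,0,-0.184,1]
    - [0.14,-0.416,-0.052,0,0,-0.184,1]
    - [0.14,-0.416,-0.052,0,0,-0.184,1]
    - [0.14,-0.416,-0.052,0,0,-0.184,1]
    - [0.14,-0.416,-0.052,0,0,-0.184,1]

```text
clock: 0.85
eef_pos: [0.3112, 0.2025, 0.1716]
tool_rot: [0.317, 0.948, -0.001, -0.0]
contact_force: [-0.0, -0.3, -0.1]
grip_width: 1.002
grip_force: 0.0
```

>>> jog_arm:
  increments:
    - [0.14,-0.416,-0.052,0,0,-0.185,1]
    - [0.14,-0.416,-0.052,0,0,-0.185,1]
    - [0.14,-0.416,-0.052,0,0,-0.185,1]
    - [0.14,-0.416,-0.052,0,0,-0.185,1]
    - [0.14,-0.416,-0.052,0,0,-0.185,1]
    - [0.14,-0.416,-0.052,0,0,-0.185,1]
    - [0.14,-0.416,-0.052,0,0,-0.185,1]
    - [0.14,-0.416,-0.052,0,0,-0.185,1]
    - [0.14,-0.416,-0.052,0,0,-0.185,1]
    - [0.14,-0.416,-0.052,0,0,-0.185,1]

```text
clock: 1.68
eef_pos: [0.425, -0.1301, 0.1301]
tool_rot: [0.452, 0.892, -0.0, 0.0]
contact_force: [0.3, -0.7, 0.2]
grip_width: 0.999
grip_force: 0.0
```

```bash
python3 - <<'E'
from h import *
st=monitor.state();r=R.from_quat(st["tool_rot"]).as_matrix();print(st["clock"],st["eef_pos"],r,st["joint_pos"])
S=cv2.imread("pics/side0.png");cv2.imwrite("pics/z3.png",cv2.resize(S[168:288,232:332],None,fx=5,fy=5,interpolation=2))
E
```

```text
1.6833 [ 0.425  -0.1301  0.1301] [[-0.5907  0.8069  0.0003]
 [ 0.8069  0.5907 -0.0011]
 [-0.001  -0.0004 -1.    ]] [-0.3222  0.193   1.9752 -0.0011  0.9728 -0.9534]
```

View pics/z3.png

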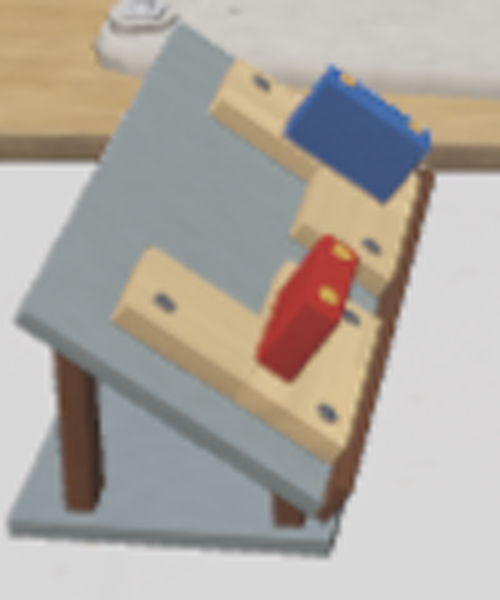

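The side zoom shows clear screws on the rails (red at (342,251) and (330,296), blue at (349,78) and (417,124)) and dark plate holes, so I can pair them with the top view. I'll triangulate these and, in the meantime, lower onto the block.

```bash
python3 - <<'E'
from h import *
t=lambda x,y:(290+x/3.2-.34,140+y/3.2-.34)
s=lambda x,y:(232+x/5-.4,168+y/5-.4)
for nm,a,b in(("Adot+y",(95,207),(330,296)),("Adot-y",(157,213),(342,251)),("Bdot up",(406,207),(349,78)),("Bdot lo",(395,264),(417,124)),("Ah up",(90,103),(165,302)),("Ah corner",(76,219),(328,412)),("Ah -y",(199,229),(350,316)),("Bh up",(449,142),(262,82)),("Bh +y",(306,241),(371,246)),("TL",(37,15),(18,318)),("TR",(522,66),(180,22))):
    X,e=tri(t(*a),s(*b));print(nm,X,round(e*1e3,1))
E
```

```text
Adot+y [ 0.5598 -0.0718  0.0901] 0.9
Adot-y [ 0.556  -0.1072  0.0909] 0.5
Bdot up [ 0.556  -0.2474  0.1035] 0.0
Bdot lo [ 0.5265 -0.2439  0.0835] 0.2
Ah up [ 0.6212 -0.0697  0.0886] 0.8
Ah corner [ 0.5608 -0.061   0.0461] 0.5
Ah -y [ 0.5539 -0.1344  0.0477] 0.2
Bh up [ 0.5958 -0.2763  0.0893] 0.8
Bh +y [ 0.5462 -0.1982  0.0472] 0.2
TL [ 0.6709 -0.0398  0.098 ] 0.9
TR [ 0.6358 -0.3168  0.1017] 2.9
```

>>> jog_arm:
  increments:
    - [-0.001,0.003,-0.05,0,0,0.003,1]
    - [-0.001,0.003,-0.1,0,0,0.003,1]
    - [-0.001,0.003,-0.12,0,0,0.003,1]
    - [-0.001,0.003,-0.135,0,0,0.003,1]
    - [-0.001,0.003,-0.135,0,0,0.003,1]

```text
clock: 2.1
eef_pos: [0.4204, -0.1225, 0.0205]
tool_rot: [0.448, 0.894, -0.0, -0.003]
contact_force: [-0.1, -0.0, 0.1]
grip_width: 0.998
grip_force: 0.0
```

>>> jog_arm:
  increments:
    - [0,0,0,0,0,0,0.3]
    - [0,0,0,0,0,0,0.3]
    - [0,0,0,0,0,0,0.3]
    - [0,0,0,0,0,0,0.3]
    - [0,0,0,0,0,0,0.3]
    - [0,0,0,0,0,0,0.3]
    - [0,0,0,0,0,0,0.3]
  newtons: 20

```text
clock: 2.68
eef_pos: [0.4231, -0.124, 0.0231]
tool_rot: [0.448, 0.894, 0.0, 0.0]
contact_force: [-0.2, 0.9, -0.8]
grip_width: 0.52
grip_force: 0.0
```

>>> jog_arm:
  increments:
    - [0,0,0,0,0,0,0.3]
    - [0,0,0,0,0,0,0.3]
    - [0,0,0,0,0,0,0.3]
    - [0,0,0,0,0,0,0.3]
    - [0,0,0,0,0,0,0.3]
  newtons: 20

```text
clock: 3.1
eef_pos: [0.423, -0.124, 0.0229]
tool_rot: [0.448, 0.894, 0.0, 0.0]
contact_force: [0.1, 0.4, 2.6]
grip_width: 0.416
grip_force: 20.0
```

>>> jog_arm:
  increments:
    - [0,0,0.05,0,0,0,0.3]
    - [0,0,0.1,0,0,0,0.3]
    - [0,0,0.15,0,0,-0.05,0.3]
    - [0.01,0.04,0.17,0,0,-0.1,0.3]
    - [0.02,0.09,0.17,0,0,-0.15,0.3]
    - [0.03,0.14,0.17,0,0,-0.2,0.3]
    - [0.04,0.19,0.17,0,0,-0.25,0.3]
    - [0.05,0.24,0.17,0,0,-0.3,0.3]
    - [0.055,0.29,0.17,0,0,-0.35,0.3]
    - [0.06,0.34,0.17,0,0,-0.37,0.3]

```text
clock: 3.93
eef_pos: [0.4707, 0.1499, 0.1584]
tool_rot: [0.687, 0.727, -0.0, -0.0]
contact_force: [-0.1, -0.9, -1.0]
grip_width: 0.416
grip_force: 20.0
```

>>> jog_arm:
  increments:
    - [0.005,0.05,0,0,0,-0.002,0.3]
    - [0.005,0.062,0,0,0,-0.002,0.3]
    - [0.005,0.062,-0.03,0,0,-0.002,0.3]
    - [0.005,0.062,-0.07,0,0,-0.002,0.3]
    - [0.005,0.062,-0.1,0,0,-0.002,0.3]
    - [0.005,0.062,-0.1,0,0,-0.002,0.3]
    - [0.005,0.062,-0.1,0,0,-0.002,0.3]

```text
clock: 4.52
eef_pos: [0.474, 0.1969, 0.0779]
tool_rot: [0.687, 0.727, -0.002, -0.001]
contact_force: [0.7, -0.4, -0.0]
grip_width: 0.415
grip_force: 20.0
```

```bash
python3 - <<'E'
from h import *
st=monitor.state();r=R.from_quat(st["tool_rot"]).as_matrix();print(st["clock"],st["eef_pos"],np.degrees(np.arctan2(r[1,1],r[0,1])),st["joint_pos"])
T=cams.camera("top")[:,:,::-1];S=cams.camera("side")[:,:,::-1]
a=cv2.resize(T[150:290,130:250],None,fx=3.3,fy=3.3,interpolation=2)
b=cv2.resize(S[270:410,215:405],None,fx=2.1,fy=2.1,interpolation=2)
C=np.zeros((600,800,3),np.uint8);C[:a.shape[0],:a.shape[1]]=a;C[:b.shape[0],400:400+b.shape[1]]=b;cv2.imwrite("pics/z4.png",C)
E
```

```text
4.5167 [0.474  0.1969 0.0779] 3.2457191116095387 [ 0.3714  0.3552  1.8951 -0.0002  0.8947  0.3149]
```

View pics/z4.png

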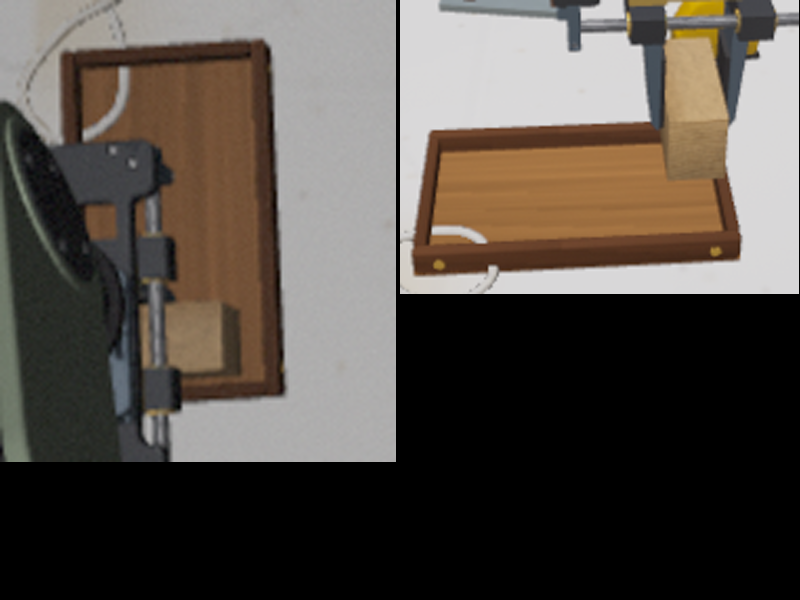

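The top view shows the block's −y end, with its top edge at crop x≈223 and its bottom edge at x≈239. The side view shows its +y end face with corners (666,118), (727,120), (670,178) and (724,178), held above the tray's near end.

```bash
python3 - <<'E'
from h import *
s=lambda x,y:(215+(x-400)/2.1-.26,270+y/2.1-.26)
t=lambda x,y:(130+x/3.3-.35,150+y/3.3-.35)
print("+y face bottom z.056",onz("side",s(670,178),.056),onz("side",s(724,178),.056))
print("+y face top z.106",onz("side",s(666,118),.106),onz("side",s(727,120),.106))
print("-y top edge",onz("top",t(223,301),.106),onz("top",t(222,372),.106),"bot",onz("top",t(239,302),.056),onz("top",t(239,374),.056))
w=[onz("top",t(*p),.022) for p in((62,53),(267,41),(285,393),(77,407))];print("rim top (last corner guess)",w)
w=[onz("side",s(*p),.022) for p in((432,132),(718,117),(740,240),(415,250))];print("rim side",w,np.mean(w,0))
E
```

```text
+y face bottom z.056 [0.4885 0.2378 0.056 ] [0.4532 0.2381 0.056 ]
+y face top z.106 [0.4925 0.2381 0.106 ] [0.4542 0.2403 0.106 ]
-y top edge [0.4937 0.1473 0.106 ] [0.4552 0.1473 0.106 ] bot [0.4986 0.1491 0.056 ] [0.4576 0.1485 0.056 ]
rim top (last corner guess) [array([0.6538, 0.2642, 0.022 ]), array([0.6598, 0.1415, 0.022 ]), array([0.4485, 0.1285, 0.022 ]), array([0.4417, 0.25  , 0.022 ])]
rim side [array([0.6586, 0.1497, 0.022 ]), array([0.446 , 0.1339, 0.022 ]), array([0.4429, 0.2594, 0.022 ]), array([0.6526, 0.266 , 0.022 ])] [0.55   0.2023 0.022 ]
```

>>> jog_arm:
  increments:
    - [0.001,0.001,-0.025,0,0,0,0.3]
    - [0.001,0.001,-0.04,0,0,0,0.3]
    - [0.001,0.001,-0.05,0,0,0,0.3]
    - [0.001,0.001,-0.056,0,0,0,0.3]
    - [0.001,0.001,-0.06,0,0,0,0.3]
    - [0.001,0.001,-0.061,0,0,0,0.3]
    - [0.001,0.001,-0.061,0,0,0,0.3]

```text
clock: 5.2
eef_pos: [0.4762, 0.1985, 0.0305]
tool_rot: [0.687, 0.727, 0.001, 0.0]
contact_force: [-0.6, -0.5, -0.8]
grip_width: 0.417
grip_force: 20.0
```

>>> jog_arm:
  increments:
    - [-0.002,0,-0.002,0,0,0,0.3]
    - [-0.002,0,-0.004,0,0,0,0.3]
    - [-0.002,0,-0.004,0,0,0,0.3]

```text
clock: 5.45
eef_pos: [0.4749, 0.1987, 0.0288]
tool_rot: [0.687, 0.727, 0.001, 0.001]
contact_force: [-2.1, -0.2, 12.1]
grip_width: 0.414
grip_force: 20.0
```

>>> jog_arm:
  increments:
    - [0,0,0.001,0,0,0,0.6]
    - [0,0,0.001,0,0,0,0.6]
    - [0,0,0.001,0,0,0,0.6]
    - [0,0,0.001,0,0,0,0.6]
    - [0,0,0.04,0,0,0,0.6]
    - [0,0,0.09,0,0,0,0.6]
    - [0,0,0.14,0,0,0,0.6]
    - [0,0,0.16,0,0,0,0.6]

```text
clock: 6.12
eef_pos: [0.4765, 0.1994, 0.1597]
tool_rot: [0.687, 0.727, 0.004, 0.002]
contact_force: [1.2, -0.0, -0.2]
grip_width: 0.599
grip_force: 0.0
```

>>> jog_arm:
  increments:
    - [0.045,-0.5,0.05,0,0,0.79,0.6]
    - [0.045,-0.5,0.05,0,0,0.79,0.6]
    - [0.045,-0.5,0.05,0,0,0.79,0.6]
    - [0.045,-0.5,0.05,0,0,0.79,0.6]
    - [0.045,-0.5,0.05,0,0,0.79,0.6]
    - [0.045,-0.5,0.05,0,0,0.79,0.6]
    - [0.045,-0.5,0.05,0,0,0.79,0.6]
    - [0.045,-0.5,0.05,0,0,0.79,0.6]
    - [0.045,-0.5,0.05,0,0,0.79,0.6]
    - [0.045,-0.5,0.05,0,0,0.79,0.6]

```text
clock: 6.95
eef_pos: [0.5074, -0.1714, 0.1915]
tool_rot: [0.196, 0.981, 0.0, -0.0]
contact_force: [0.6, 0.9, -0.3]
grip_width: 0.601
grip_force: 0.0
```

>>> jog_arm:
  increments:
    - [0.005,-0.055,0,0,0,0.1,0.6]
    - [0.005,-0.055,0,0,0,0.1,0.6]
    - [0.005,-0.055,0,0,0,0.1,0.6]
    - [0.005,-0.055,0,0,0,0.1,0.6]

```text
clock: 7.28
eef_pos: [0.5113, -0.2136, 0.191]
tool_rot: [0.122, 0.993, 0.001, -0.001]
contact_force: [0.2, 0.3, 0.1]
grip_width: 0.605
grip_force: 0.0
```

>>> jog_arm:
  increments:
    - [0,0,-0.01,-0.044,-0.386,0,0.5]
    - [0,0,-0.02,-0.044,-0.386,0,0.5]
    - [0,0,-0.04,-0.044,-0.386,0,0.5]
    - [0,0,-0.06,-0.044,-0.386,0,0.5]
    - [0,0,-0.08,-0.044,-0.386,0,0.5]
    - [0,0,-0.08,-0.044,-0.386,0,0.5]
    - [0,0,-0.08,-0.044,-0.386,0,0.5]
    - [0,0,-0.08,-0.044,-0.386,0,0.5]

```text
clock: 7.95
eef_pos: [0.5134, -0.2077, 0.1339]
tool_rot: [0.119, 0.949, 0.001, 0.292]
contact_force: [-0.2, -0.8, -0.1]
grip_width: 0.502
grip_force: 0.0
```

```bash
cat > tgt.py <<'E'
from h import *
import sys
# usage: tgt.py x y z closing_yaw tilt_deg(about ys of stand, yaw ys) -> increments in jog units
def go(p,cyaw,tilt,ysaw=83.5):
    st=monitor.state();r=R.from_quat(st["tool_rot"])
    c=np.radians(cyaw);y=np.array([np.cos(c),np.sin(c),0]);z=np.array([0,0,-1.])
    M=np.c_[np.cross(y,z),y,z];a=np.radians(ysaw)
    w=R.from_rotvec(-np.radians(tilt)*np.array([np.cos(a),np.sin(a),0]))*R.from_matrix(M)
    d=(w*r.inv()).as_rotvec()
    print(round(st["clock"],2),st["eef_pos"],"j",st["joint_pos"],"\nshift",(np.array(p)-st["eef_pos"])/.8,"turn",d/(np.pi/2),"toolz",r.as_matrix()[:,2])
if __name__=="__main__":
    v=[float(x) for x in sys.argv[1:]];go(v[:3],*v[3:])
E
python3 tgt.py .5145 -.2426 .132 83.5 35
```

```text
7.95 [ 0.5134 -0.2077  0.1339] j [-0.5445  0.1655  2.1869  0.7826  0.3303 -2.5555] 
shift [ 0.0014 -0.0436 -0.0024] turn [-0.0467 -0.0063  0.0722] toolz [ 0.5542 -0.0683 -0.8296]
```

The last joint ran into its range limit, so I'll take the equivalent grasp half a turn back.

>>> jog_arm:
  increments:
    - [0,0,0,0.427,-0.049,-0.614,0.5]
    - [0,0,0,0.427,-0.049,-0.614,0.5]
    - [0,0,0,0.427,-0.049,-0.614,0.5]
    - [0,0,0,0.427,-0.049,-0.614,0.5]
    - [0,0,0,0.427,-0.049,-0.614,0.5]
    - [0,0,0,0.427,-0.049,-0.614,0.5]
    - [0,0,0,0.427,-0.049,-0.614,0.5]
    - [0,0,0,0.427,-0.049,-0.614,0.5]
    - [0,0,0,0.427,-0.049,-0.614,0.5]
    - [0,0,0,0.427,-0.049,-0.614,0.5]

```text
clock: 8.78
eef_pos: [0.5161, -0.2093, 0.1361]
tool_rot: [0.624, 0.724, 0.171, 0.24]
contact_force: [0.6, 0.5, 0.3]
grip_width: 0.496
grip_force: 0.0
```

>>> jog_arm:
  increments:
    - [0,0,0,0.427,-0.049,-0.614,0.5]
    - [0,0,0,0.427,-0.049,-0.614,0.5]
    - [0,0,0,0.427,-0.049,-0.614,0.5]
    - [0,0,0,0.427,-0.049,-0.614,0.5]
    - [0,0,0,0.427,-0.049,-0.614,0.5]
    - [0,0,0,0.427,-0.049,-0.614,0.5]
    - [0,0,0,0.427,-0.049,-0.614,0.5]
    - [0,0,0,0.427,-0.049,-0.614,0.5]
    - [0,0,0,0.427,-0.049,-0.614,0.5]
    - [0,0,0,0.427,-0.049,-0.614,0.5]

```text
clock: 9.62
eef_pos: [0.516, -0.2092, 0.136]
tool_rot: [0.918, 0.256, 0.285, 0.106]
contact_force: [-0.1, -0.0, -0.1]
grip_width: 0.502
grip_force: 0.0
```

```bash
python3 tgt.py .5145 -.2426 .132 -96.5 35
```

```text
9.62 [ 0.516  -0.2092  0.136 ] j [-0.5698  0.1695  2.1913  0.9102  0.3492 -0.3433] 
shift [-0.0019 -0.0417 -0.005 ] turn [ 0.23   -0.0186 -0.3451] toolz [ 0.5771 -0.0488 -0.8152]
```

>>> jog_arm:
  increments:
    - [-0.002,-0.04,-0.005,0.23,-0.019,-0.345,0.5]
    - [-0.002,-0.042,-0.005,0.23,-0.019,-0.345,0.5]
    - [-0.002,-0.042,-0.005,0.23,-0.019,-0.345,0.5]
    - [-0.002,-0.042,-0.005,0.23,-0.019,-0.345,0.5]
    - [-0.002,-0.042,-0.005,0.23,-0.019,-0.345,0.5]
    - [-0.002,-0.042,-0.005,0.23,-0.019,-0.345,0.5]
    - [-0.002,-0.042,-0.005,0.23,-0.019,-0.345,0.5]
    - [-0.002,-0.042,-0.005,0.23,-0.019,-0.345,0.5]

```text
clock: 10.28
eef_pos: [0.5143, -0.2431, 0.1319]
tool_rot: [0.952, -0.051, 0.3, 0.018]
contact_force: [-0.1, -0.0, 0.0]
grip_width: 0.499
grip_force: 0.0
```

```bash
python3 tgt.py .5373 -.2452 .0992 -96.5 35
```

```text
10.28 [ 0.5143 -0.2431  0.1319] j [-0.6303  0.1968  2.1635  0.9044  0.3691  0.2591] 
shift [ 0.0288 -0.0026 -0.0408] turn [ 0.0019 -0.0003 -0.003 ] toolz [ 0.5698 -0.0647 -0.8192]
```

>>> jog_arm:
  increments:
    - [0.014,-0.001,-0.02,0.002,0,-0.003,0.5]
    - [0.028,-0.003,-0.04,0.002,0,-0.003,0.5]
    - [0.042,-0.004,-0.06,0.002,0,-0.003,0.5]
    - [0.05,-0.006,-0.072,0.002,0,-0.003,0.5]
    - [0.053,-0.006,-0.076,0.002,0,-0.003,0.5]
    - [0.055,-0.006,-0.079,0.002,0,-0.003,0.5]
    - [0.055,-0.006,-0.079,0.002,0,-0.003,0.5]

```text
clock: 10.87
eef_pos: [0.5578, -0.2483, 0.0681]
tool_rot: [0.952, -0.055, 0.3, 0.017]
contact_force: [-0.1, 0.4, -0.6]
grip_width: 0.497
grip_force: 0.0
```

>>> jog_arm:
  increments:
    - [0,0,0,0,0,0,0.1]
    - [0,0,0,0,0,0,0.1]
    - [0,0,0,0,0,0,0.1]
    - [0,0,0,0,0,0,0.1]
    - [0,0,0,0,0,0,0.1]
    - [0,0,0,0,0,0,0.1]
    - [0,0,0,0,0,0,0.1]
  newtons: 25

```text
clock: 11.45
eef_pos: [0.5576, -0.2484, 0.0687]
tool_rot: [0.952, -0.056, 0.3, 0.017]
contact_force: [-3.2, 1.2, 5.1]
grip_width: 0.196
grip_force: 25.0
```

```bash
python3 tgt.py .53 -.2446 .15 -96.5 35; python3 -c "
from h import *
T=cams.camera('top')[:,:,::-1];S=cams.camera('side')[:,:,::-1]
C=np.zeros((600,800,3),np.uint8)
a=cv2.resize(T[140:240,290:470],None,fx=3,fy=3,interpolation=2);b=cv2.resize(S[165:285,225:345],None,fx=2.4,fy=2.4,interpolation=2);c=cv2.resize(S[320:405,210:390],None,fx=2.5,fy=2.5,interpolation=2)
C[:300,:540]=a;C[305:305+288,:288]=b;C[305:305+c.shape[0],300:300+c.shape[1]]=c
cv2.imwrite('pics/z5.png',C)"
```

```text
11.45 [ 0.5576 -0.2484  0.0687] j [-0.5804  0.354   2.1571  1.3078  0.2703 -0.116 ] 
shift [-0.0345  0.0047  0.1016] turn [-0.001  -0.0001  0.0018] toolz [ 0.5696 -0.0652 -0.8193]
```

View pics/z5.png

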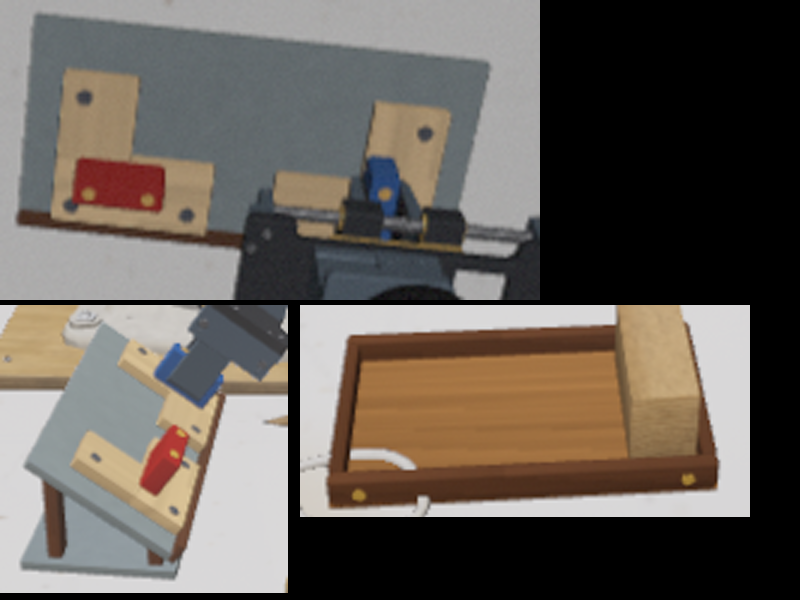

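The blue rail is held, with the pads on the middle of it. The block stands square across the tray's near end. Lifting off the slope and levelling.

>>> jog_arm:
  increments:
    - [-0.01,0.001,0.014,0,0,0,0.1]
    - [-0.024,0.003,0.034,0,0,0,0.1]
    - [-0.048,0.005,0.068,0,0,0,0.1]
    - [-0.071,0.008,0.102,0,0,0,0.1]
    - [-0.071,0.008,0.152,0.044,0.386,0,0.1]
    - [-0.071,0.008,0.172,0.044,0.386,0,0.1]
    - [-0.071,0.008,0.172,0.044,0.386,0,0.1]
    - [-0.071,0.008,0.172,0.044,0.386,0,0.1]
    - [-0.071,0.008,0.172,0.044,0.386,0,0.1]
    - [-0.071,0.008,0.172,0.044,0.386,0,0.1]

```text
clock: 12.38
eef_pos: [0.5007, -0.2431, 0.2076]
tool_rot: [0.998, -0.058, 0.012, 0.002]
contact_force: [0.5, 0.2, -1.9]
grip_width: 0.196
grip_force: 25.0
```

```bash
python3 tgt.py .5382 .1863 .2 -86.7 0
```

```text
12.38 [ 0.5007 -0.2431  0.2076] j [-0.4765  0.2828  1.6349  0.0068  1.2008  1.2083] 
shift [ 0.0468  0.5368 -0.0094] turn [0.0019 0.0152 0.1108] toolz [ 0.0234 -0.005  -0.9997]
```

>>> jog_arm:
  increments:
    - [0.047,0.5,-0.009,0.002,0.015,0.111,0.1]
    - [0.047,0.5,-0.009,0.002,0.015,0.111,0.1]
    - [0.047,0.5,-0.009,0.002,0.015,0.111,0.1]
    - [0.047,0.5,-0.009,0.002,0.015,0.111,0.1]
    - [0.047,0.5,-0.009,0.002,0.015,0.111,0.1]
    - [0.047,0.5,-0.009,0.002,0.015,0.111,0.1]
    - [0.047,0.5,-0.009,0.002,0.015,0.111,0.1]
    - [0.047,0.5,-0.009,0.002,0.015,0.111,0.1]
    - [0.047,0.5,-0.009,0.002,0.015,0.111,0.1]
    - [0.047,0.5,-0.009,0.002,0.015,0.111,0.1]

```text
clock: 13.22
eef_pos: [0.5382, 0.1614, 0.1978]
tool_rot: [1.0, 0.031, 0.001, -0.002]
contact_force: [0.1, -0.5, -1.4]
grip_width: 0.193
grip_force: 25.0
```

>>> jog_arm:
  increments:
    - [0,0.037,0,0,0,0,0.1]
    - [0,0.037,-0.04,0,0,0,0.1]
    - [0,0.037,-0.08,0,0,0,0.1]
    - [0,0.037,-0.11,0,0,0,0.1]
    - [0,0.037,-0.11,0,0,0,0.1]
    - [0,0.037,-0.11,0,0,0,0.1]

```text
clock: 13.72
eef_pos: [0.5376, 0.187, 0.1093]
tool_rot: [1.0, 0.03, -0.0, -0.001]
contact_force: [-0.5, -0.2, -1.0]
grip_width: 0.195
grip_force: 25.0
```

```bash
python3 tgt.py .5382 .1863 .05 -86.7 0; python3 -c "
from h import *
T=cams.camera('top')[:,:,::-1];S=cams.camera('side')[:,:,::-1]
C=np.zeros((600,800,3),np.uint8)
a=cv2.resize(T[150:290,130:250],None,fx=3,fy=3,interpolation=2);b=cv2.resize(S[280:410,215:385],None,fx=2.5,fy=2.5,interpolation=2)
C[:420,:360]=a;C[:b.shape[0],370:370+b.shape[1]]=b
cv2.imwrite('pics/z6.png',C)"
```

```text
13.72 [0.5376 0.187  0.1093] j [0.313  0.3954 1.7313 0.0032 1.0142 1.8226] 
shift [ 0.0007 -0.0009 -0.0741] turn [-0.0018 -0.0001 -0.0012] toolz [-0.0002  0.0028 -1.    ]
```

View pics/z6.png

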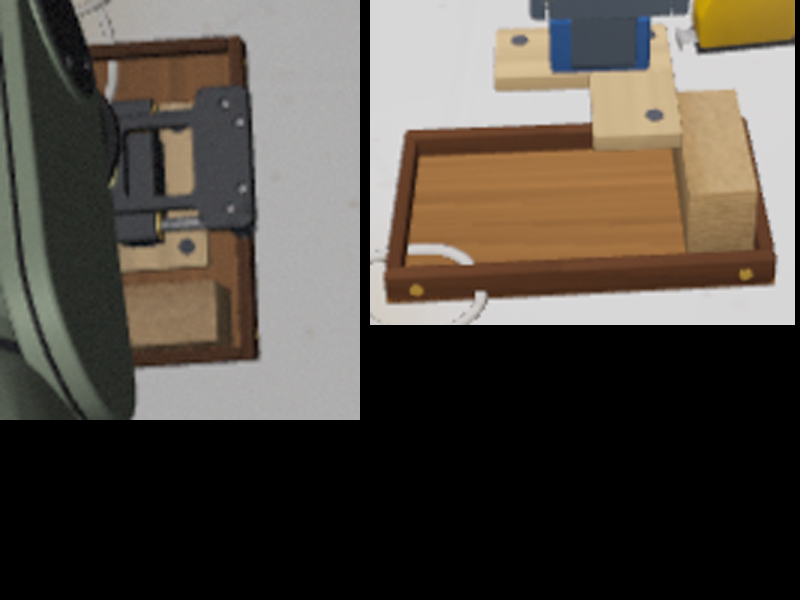

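The L hangs level over the tray. In the side view its +y leg end runs from (590,140) to (681,136). The block's top +y edge is at (692,192)–(754,190). In the top view the L's near −y corner is at (208,263) and the block's −y top edge at x≈217.

```bash
python3 - <<'E'
from h import *
s=lambda x,y:(215+(x-370)/2.5-.3,280+y/2.5-.3)
t=lambda x,y:(130+x/3-.33,150+y/3-.33)
tx=np.array([.9984,.0558,0]);ty=np.array([-.0558,.9984,0]);c=np.array([.551,.199,0])
L=lambda X:(np.array([(X-c)@tx,(X-c)@ty,X[2]])*1e3).round(1).tolist()
for n,k,p,z in(("blk top +y","side",(692,192),.056),("blk top +y","side",(754,190),.056),("blk top -y","side",(682,97),.056),("blk top -y","side",(738,91),.056),("blk bot","side",(754,247),.006),
 ("blk top -y","top",(217,283),.056),("blk top -y","top",(217,341),.056),
 ("L +y end","side",(590,140),.103),("L +y end","side",(681,136),.103),("L bot","side",(594,150),.091),("L bot","side",(680,146),.091),("L far","side",(495,80),.103),("L far bot","side",(497,90),.091),
 ("L -y near","top",(208,263),.103),
 ("rim","side",(406,131),.022),("rim","side",(386,276),.022),("rim","side",(774,257),.022),("rim","side",(744,120),.022),("rim","top",(243,37),.022),("rim","top",(256,356),.022),
 ("floor far+... ","side",(419,154),.006)):
    print(n,k,L(onz(k,p and (s if k=="side" else t)(*p),z)))
E
```

```text
blk top +y side [-60.1, 46.2, 56.0]
blk top +y side [-94.1, 46.8, 56.0]
blk top -y side [-62.9, -36.5, 56.0]
blk top -y side [-97.4, -40.2, 56.0]
blk bot side [-97.9, 39.4, 6.0]
blk top -y top [-60.4, -46.6, 56.0]
blk top -y top [-96.8, -45.0, 56.0]
L +y end side [-4.7, 55.2, 103.0]
L +y end side [-52.0, 55.0, 103.0]
L bot side [-6.9, 49.1, 91.0]
L bot side [-52.4, 48.8, 91.0]
L far side [45.8, 1.5, 103.0]
L far bot side [45.4, -5.0, 91.0]
L -y near top [-53.6, -51.2, 103.0]
rim side [106.2, -56.5, 22.0]
rim side [106.0, 63.5, 22.0]
rim side [-104.5, 63.5, 22.0]
rim side [-104.7, -53.9, 22.0]
rim top [105.6, -63.7, 22.0]
rim top [-105.3, -62.8, 22.0]
floor far+...  side [99.2, -53.2, 6.0]
```

>>> jog_arm:
  increments:
    - [0,-0.001,-0.03,0,0,0,0.1]
    - [0,-0.001,-0.06,0,0,0,0.1]
    - [0,-0.001,-0.08,0,0,0,0.1]
    - [0,-0.001,-0.09,0,0,0,0.1]
    - [0,-0.001,-0.096,0,0,0,0.1]
    - [0,-0.001,-0.1,0,0,0,0.1]
    - [0,-0.001,-0.1,0,0,0,0.1]

```text
clock: 14.4
eef_pos: [0.5392, 0.1867, 0.0313]
tool_rot: [1.0, 0.03, 0.002, -0.002]
contact_force: [-0.8, 0.4, -1.8]
grip_width: 0.194
grip_force: 25.0
```

>>> jog_arm:
  increments:
    - [-0.001,0,-0.004,0,0,0,0.1]
    - [-0.001,0,-0.008,0,0,0,0.1]
    - [-0.001,0,-0.01,0,0,0,0.1]
    - [-0.001,0,-0.01,0,0,0,0.1]

```text
clock: 14.73
eef_pos: [0.5388, 0.187, 0.0253]
tool_rot: [1.0, 0.03, 0.003, -0.002]
contact_force: [-3.9, 0.3, 12.5]
grip_width: 0.197
grip_force: 25.0
```

>>> jog_arm:
  increments:
    - [0,0,0.001,0,0,0,0.4]
    - [0,0,0.001,0,0,0,0.4]
    - [0,0,0.001,0,0,0,0.4]
    - [0,0,0.001,0,0,0,0.4]
    - [0,0,0.04,0,0,0,0.4]
    - [0,0,0.09,0,0,0,0.4]
    - [0,0,0.14,0,0,0,0.4]
    - [0,0,0.17,0,0,0,0.5]
    - [0,0,0.19,0,0,0,0.5]

```text
clock: 15.48
eef_pos: [0.539, 0.187, 0.178]
tool_rot: [1.0, 0.03, 0.004, -0.003]
contact_force: [0.0, 0.9, 0.1]
grip_width: 0.487
grip_force: 0.0
```

```bash
python3 tgt.py .5311 -.0864 .16 -6.5 0
```

```text
15.48 [0.539 0.187 0.178] j [0.3121 0.3325 1.6395 0.0031 1.1602 1.8223] 
shift [-0.0098 -0.3417 -0.0225] turn [-0.0065  0.0018  0.89  ] toolz [ 0.008   0.0056 -1.    ]
```

>>> jog_arm:
  increments:
    - [-0.01,-0.3,0,0,0,0.78,0.5]
    - [-0.01,-0.342,0,0,0,0.78,0.5]
    - [-0.01,-0.342,0,0,0,0.78,0.5]
    - [-0.01,-0.342,0,0,0,0.78,0.5]
    - [-0.01,-0.342,0,0,0,0.78,0.5]
    - [-0.01,-0.342,0,0,0,0.78,0.5]
    - [-0.01,-0.342,0,0,0,0.78,0.5]
    - [-0.01,-0.342,0,0,0,0.78,0.5]
    - [-0.01,-0.342,0,0,0,0.78,0.5]
    - [-0.01,-0.342,0,0,0,0.78,0.5]

```text
clock: 16.32
eef_pos: [0.5293, -0.0883, 0.1741]
tool_rot: [0.815, 0.579, 0.0, -0.003]
contact_force: [0.0, -0.4, -0.4]
grip_width: 0.505
grip_force: 0.0
```

```bash
python3 tgt.py .5311 -.0864 .129 -6.5 35
```

```text
16.32 [ 0.5293 -0.0883  0.1741] j [-0.1891  0.2908  1.712   0.0042  1.1427  0.1447] 
shift [ 0.0022  0.0024 -0.0564] turn [-0.0893 -0.3822  0.1363] toolz [-0.0031  0.0044 -1.    ]
```

>>> jog_arm:
  increments:
    - [0.002,0.002,0,-0.089,-0.382,0.136,0.5]
    - [0.002,0.002,0,-0.089,-0.382,0.136,0.5]
    - [0.002,0.002,-0.01,-0.089,-0.382,0.136,0.5]
    - [0.002,0.002,-0.02,-0.089,-0.382,0.136,0.5]
    - [0.002,0.002,-0.04,-0.089,-0.382,0.136,0.5]
    - [0.002,0.002,-0.056,-0.089,-0.382,0.136,0.5]
    - [0.002,0.002,-0.056,-0.089,-0.382,0.136,0.5]
    - [0.002,0.002,-0.056,-0.089,-0.382,0.136,0.5]

```text
clock: 16.98
eef_pos: [0.5284, -0.085, 0.1272]
tool_rot: [0.714, 0.634, 0.199, 0.222]
contact_force: [-0.8, 0.6, -0.1]
grip_width: 0.499
grip_force: 0.0
```

```bash
python3 tgt.py .5745 -.0913 .0668 -6.5 35
```

```text
16.98 [ 0.5284 -0.085   0.1272] j [-0.2191  0.1355  2.261   0.4057  0.1542 -0.4829] 
shift [ 0.0576 -0.0078 -0.0755] turn [-0.0026 -0.0029  0.0027] toolz [ 0.5659 -0.0639 -0.822 ]
```

>>> jog_arm:
  increments:
    - [0.01,-0.001,-0.013,-0.003,-0.003,0.003,0.5]
    - [0.02,-0.003,-0.026,-0.003,-0.003,0.003,0.5]
    - [0.03,-0.004,-0.039,-0.003,-0.003,0.003,0.5]
    - [0.03,-0.004,-0.039,-0.003,-0.003,0.003,0.5]
    - [0.03,-0.004,-0.039,-0.003,-0.003,0.003,0.5]

```text
clock: 17.4
eef_pos: [0.5565, -0.0886, 0.0985]
tool_rot: [0.71, 0.635, 0.202, 0.226]
contact_force: [0.7, -1.0, -0.4]
grip_width: 0.5
grip_force: 0.0
```

```bash
python3 tgt.py .5745 -.0913 .0668 -6.5 35
```

```text
17.4 [ 0.5565 -0.0886  0.0985] j [-0.2125  0.2272  2.2531  0.8846  0.0744 -0.9656] 
shift [ 0.0225 -0.0034 -0.0396] turn [ 0.0008  0.0035 -0.0009] toolz [ 0.5745 -0.0652 -0.8159]
```

>>> jog_arm:
  increments:
    - [0,0,0,0.037,0,0.024,0.5]
    - [0.005,-0.001,-0.009,0.037,0,0.024,0.5]
    - [0.01,-0.002,-0.018,0.037,0,0.024,0.5]
    - [0.015,-0.002,-0.026,0.037,0,0.024,0.5]
    - [0.019,-0.003,-0.033,0.037,0,0.024,0.5]
    - [0.0225,-0.003,-0.039,0.037,0,0.024,0.5]
    - [0.0225,-0.003,-0.039,0.037,0,0.024,0.5]
    - [0.0225,-0.003,-0.039,0.037,0,0.024,0.5]

```text
clock: 18.07
eef_pos: [0.5738, -0.091, 0.0678]
tool_rot: [0.704, 0.642, 0.225, 0.202]
contact_force: [-0.9, -0.2, -0.4]
grip_width: 0.499
grip_force: 0.0
```

```bash
python3 tgt.py .5745 -.0913 .0668 -6.5 35
```

```text
18.07 [ 0.5738 -0.091   0.0678] j [-0.2672  0.312   2.2437  1.6371  0.1566 -1.7651] 
shift [ 0.0009 -0.0004 -0.0013] turn [-0.0358  0.004  -0.025 ] toolz [ 0.5762  0.0036 -0.8173]
```

>>> jog_arm:
  increments:
    - [0.001,0,-0.001,0,0,0,0.1]
    - [0.001,0,-0.001,0,0,0,0.1]
    - [0.001,0,-0.001,0,0,0,0.1]
    - [0.001,0,-0.001,0,0,0,0.1]
    - [0.001,0,-0.001,0,0,0,0.1]
    - [0.001,0,-0.001,0,0,0,0.1]
    - [0.001,0,-0.001,0,0,0,0.1]
    - [0.001,0,-0.001,0,0,0,0.1]
  newtons: 25

```text
clock: 18.73
eef_pos: [0.5753, -0.0912, 0.0678]
tool_rot: [0.704, 0.642, 0.225, 0.203]
contact_force: [2.0, 0.4, 5.0]
grip_width: 0.195
grip_force: 25.0
```

```bash
python3 tgt.py .5745 -.0913 .0668 -6.5 35
```

```text
18.73 [ 0.5753 -0.0912  0.0678] j [-0.2668  0.3138  2.2422  1.6524  0.1566 -1.7794] 
shift [-0.001  -0.0001 -0.0013] turn [-0.0357  0.0053 -0.0247] toolz [ 0.5779  0.0032 -0.8161]
```

>>> jog_arm:
  increments:
    - [-0.008,0.001,0.012,0,0,0,0.1]
    - [-0.02,0.002,0.029,0,0,0,0.1]
    - [-0.035,0.004,0.05,0,0,0,0.1]
    - [-0.05,0.006,0.072,0,0,0,0.1]
    - [-0.071,0.008,0.102,0,0,0,0.1]
    - [-0.071,0.008,0.152,0.044,0.386,0,0.1]
    - [-0.071,0.008,0.172,0.044,0.386,0,0.1]
    - [-0.071,0.008,0.172,0.044,0.386,0,0.1]
    - [-0.071,0.008,0.172,0.044,0.386,0,0.1]
    - [-0.071,0.008,0.172,0.044,0.386,0,0.1]

```text
clock: 19.57
eef_pos: [0.5163, -0.0862, 0.2068]
tool_rot: [0.739, 0.667, 0.083, 0.033]
contact_force: [0.4, 0.4, -2.6]
grip_width: 0.195
grip_force: 25.0
```

```bash
python3 tgt.py .6047 .214 .19 -86.7 -4 -86.7
```

```text
19.57 [ 0.5163 -0.0862  0.2068] j [-0.2532  0.1678  1.8058  0.1201  1.0244 -0.2061] 
shift [ 0.1105  0.3753 -0.021 ] turn [ 0.0752  0.0815 -0.8927] toolz [ 0.1665  0.0626 -0.984 ]
```

>>> jog_arm:
  increments:
    - [0.06,0.3,-0.02,0.068,0.073,-0.8,0.1]
    - [0.06,0.34,-0.02,0.068,0.073,-0.8,0.1]
    - [0.06,0.34,-0.02,0.068,0.073,-0.8,0.1]
    - [0.06,0.34,-0.02,0.068,0.073,-0.8,0.1]
    - [0.06,0.34,-0.02,0.068,0.073,-0.8,0.1]
    - [0.06,0.34,-0.02,0.068,0.073,-0.8,0.1]
    - [0.06,0.34,-0.02,0.068,0.073,-0.8,0.1]
    - [0.06,0.34,-0.02,0.068,0.073,-0.8,0.1]
    - [0.06,0.34,-0.02,0.068,0.073,-0.8,0.1]
    - [0.06,0.34,-0.02,0.068,0.073,-0.8,0.1]

```text
clock: 20.4
eef_pos: [0.5641, 0.1896, 0.1861]
tool_rot: [0.98, 0.193, 0.049, 0.008]
contact_force: [0.1, 0.1, -0.8]
grip_width: 0.194
grip_force: 25.0
```

```bash
python3 tgt.py .6047 .214 .12 -86.7 -4 -86.7
```

```text
20.4 [0.5641 0.1896 0.1861] j [ 0.3203  0.3212  1.6393 -0.0309  1.0855  1.5161] 
shift [ 0.0508  0.0305 -0.0826] turn [ 0.0177  0.0197 -0.2096] toolz [ 0.0993  0.0042 -0.995 ]
```

>>> jog_arm:
  increments:
    - [0.051,0.031,-0.02,0.018,0.02,-0.21,0.1]
    - [0.051,0.031,-0.02,0.018,0.02,-0.21,0.1]
    - [0.051,0.031,-0.05,0.018,0.02,-0.21,0.1]
    - [0.051,0.031,-0.083,0.018,0.02,-0.21,0.1]
    - [0.051,0.031,-0.083,0.018,0.02,-0.21,0.1]
    - [0.051,0.031,-0.083,0.018,0.02,-0.21,0.1]

```text
clock: 20.9
eef_pos: [0.6042, 0.2115, 0.1193]
tool_rot: [0.999, 0.03, 0.034, -0.0]
contact_force: [-0.2, -0.3, -1.2]
grip_width: 0.195
grip_force: 25.0
```

```bash
python3 tgt.py .6047 .214 .12 -86.7 -4 -86.7; python3 -c "
from h import *
T=cams.camera('top')[:,:,::-1];S=cams.camera('side')[:,:,::-1]
C=np.zeros((600,800,3),np.uint8)
a=cv2.resize(T[140:280,130:240],None,fx=2.8,fy=2.8,interpolation=2);b=cv2.resize(S[270:410,215:385],None,fx=2.8,fy=2.8,interpolation=2)
C[:a.shape[0],:a.shape[1]]=a;C[:b.shape[0],315:315+b.shape[1]]=b
cv2.imwrite('pics/z7.png',C)"
```

```text
20.9 [0.6042 0.2115 0.1193] j [ 0.3291  0.4576  1.599  -0.0232  1.0205  1.8519] 
shift [0.0007 0.0032 0.0009] turn [ 0.0013 -0.0014 -0.0012] toolz [ 0.0674  0.0021 -0.9977]
```

View pics/z7.png

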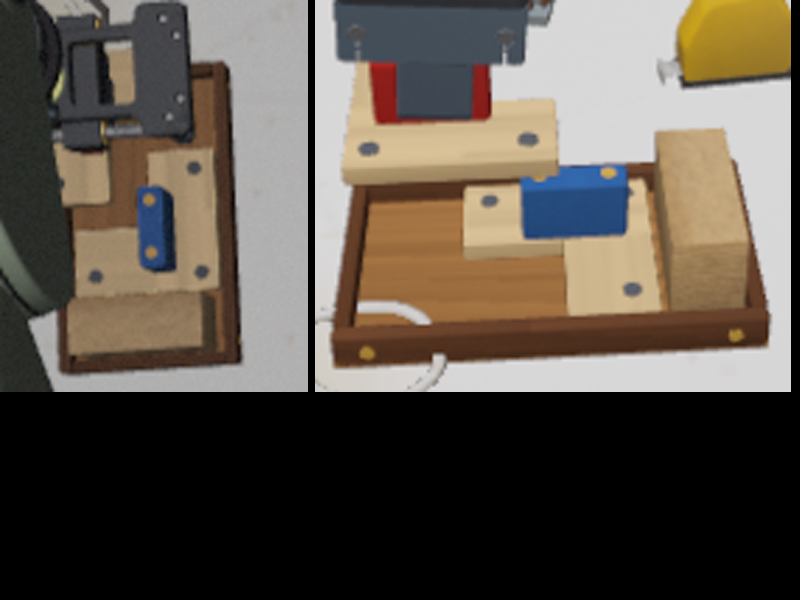

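Blue L lies flat beside the block, with its +y leg end at side (565,313)–(661,310). The red L hangs level over the far end, with its front bottom edge at (346,184)–(556,172). I'll check the clearances.

```bash
python3 - <<'E'
from h import *
s=lambda x,y:(215+(x-315)/2.8-.32,270+y/2.8-.32)
t=lambda x,y:(130+x/2.8-.32,140+y/2.8-.32)
tx=np.array([.9984,.0558,0]);ty=np.array([-.0558,.9984,0]);c=np.array([.551,.199,0])
L=lambda X:(np.array([(X-c)@tx,(X-c)@ty])*1e3).round(1).tolist()
for n,k,p,z,e in(("L1","side",(565,313),.018,(-7.5,50)),("L1","side",(661,310),.018,(-54.5,50)),("L1","side",(463,247),.018,(45.5,-3)),("L1","side",(466,187),.018,(45.5,-50)),
("L1","top",(215,148),.018,(45.5,-50)),("L1","top",(149,153),.018,(45.5,-3)),("L1","top",(219,287),.018,(-54.5,-50)),("L1","top",(76,230),.018,(-7.5,50)),("L1","top",(73,296),.018,(-54.5,50)),
("L2","side",(346,184),.0993,(95.5,50)),("L2","side",(556,172),.0993,(-4.5,50)),("L2t","side",(556,101),.1113,(-4.5,3)),("L2t","side",(558,157),.1113,(-4.5,50)),("L2t","side",(344,166),.1113,(95.5,50)),("L2","top",(109,204),.1113,(-4.5,3)),
("blk","side",(745,240),.056,(-96,45)),("blk","side",(669,249),.056,(-58,45)),("rim","side",(333,345),.022,(107.5,62)),("rim","side",(768,326),.022,(-107.5,62)),("rim","top",(228,63),.022,(107.5,-62)),("rim","top",(240,362),.022,(-107.5,-62))):
    print(n,k,L(onz(k,(s if k=="side" else t)(*p),z)),"exp",e)
E
```

```text
L1 side [-5.6, 51.1] exp (-7.5, 50)
L1 side [-53.2, 52.2] exp (-54.5, 50)
L1 side [45.7, 0.7] exp (45.5, -3)
L1 side [45.3, -47.0] exp (45.5, -50)
L1 top [45.6, -52.0] exp (45.5, -50)
L1 top [45.1, -5.5] exp (45.5, -3)
L1 top [-53.1, -50.5] exp (-54.5, -50)
L1 top [-6.3, 47.5] exp (-7.5, 50)
L1 top [-52.6, 51.1] exp (-54.5, 50)
L2 side [95.1, 43.8] exp (95.5, 50)
L2 side [-2.5, 41.4] exp (-4.5, 50)
L2t side [-4.0, 2.0] exp (-4.5, 3)
L2t side [-3.5, 45.1] exp (-4.5, 50)
L2t side [94.8, 45.5] exp (95.5, 50)
L2 top [-6.5, -0.6] exp (-4.5, 3)
blk side [-94.1, 46.2] exp (-96, 45)
blk side [-56.4, 50.1] exp (-58, 45)
rim side [105.5, 68.5] exp (107.5, 62)
rim side [-103.7, 70.2] exp (-107.5, 62)
rim top [105.2, -64.6] exp (107.5, -62)
rim top [-106.6, -63.5] exp (-107.5, -62)
```

>>> jog_arm:
  increments:
    - [0.001,0.003,-0.03,0.001,-0.001,-0.001,0.1]
    - [0.001,0.003,-0.06,0.001,-0.001,-0.001,0.1]
    - [0.001,0.003,-0.08,0.001,-0.001,-0.001,0.1]
    - [0.001,0.003,-0.086,0.001,-0.001,-0.001,0.1]
    - [0.001,0.003,-0.086,0.001,-0.001,-0.001,0.1]
    - [0.001,0.003,-0.086,0.001,-0.001,-0.001,0.1]

```text
clock: 21.5
eef_pos: [0.608, 0.2149, 0.0547]
tool_rot: [0.999, 0.029, 0.039, -0.002]
contact_force: [0.2, 0.2, -0.9]
grip_width: 0.196
grip_force: 25.0
```

```bash
python3 tgt.py .6050 .214 .026 -86.7 -4 -86.7; python3 -c "
from h import *
T=cams.camera('top')[:,:,::-1];S=cams.camera('side')[:,:,::-1]
C=np.zeros((600,800,3),np.uint8)
a=cv2.resize(T[140:280,130:240],None,fx=2.8,fy=2.8,interpolation=2);b=cv2.resize(S[270:410,215:385],None,fx=2.8,fy=2.8,interpolation=2)
C[:a.shape[0],:a.shape[1]]=a;C[:b.shape[0],315:315+b.shape[1]]=b
cv2.imwrite('pics/z8.png',C)"
```

```text
21.5 [0.608  0.2149 0.0547] j [ 0.3317  0.5227  1.6709 -0.0247  0.8726  1.8603] 
shift [-0.0037 -0.0011 -0.0359] turn [-0.0017  0.005   0.0001] toolz [ 0.0775  0.0067 -0.997 ]
```

View pics/z8.png

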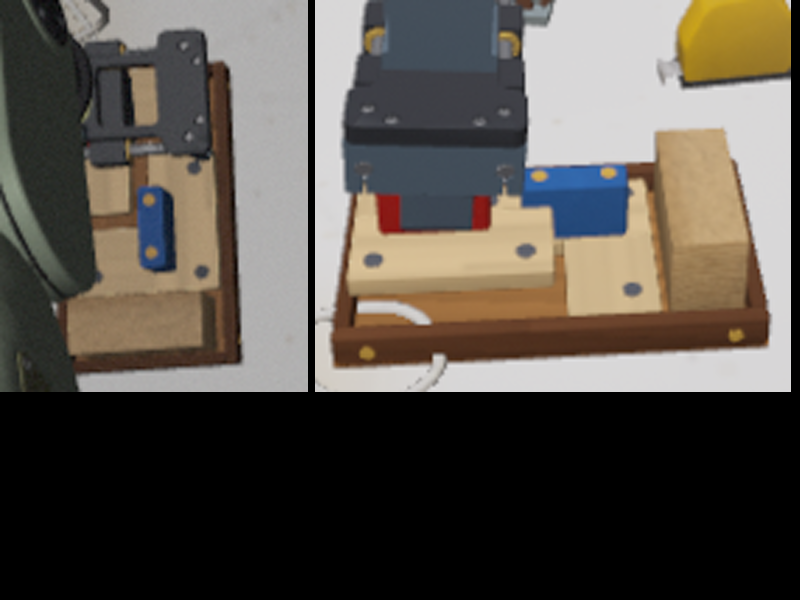

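The red L is level just above the floor, clear of the blue L. I've now viewed all ten pictures, so I'll finish on force and position readings.

>>> jog_arm:
  increments:
    - [-0.002,0,0,-0.001,0.004,0,0.1]
    - [-0.002,0,0,-0.001,0.004,0,0.1]
    - [-0.002,0,0,-0.001,0.004,0,0.1]
    - [-0.002,0,0,-0.001,0.004,0,0.1]

```text
clock: 21.93
eef_pos: [0.6053, 0.2146, 0.0533]
tool_rot: [0.999, 0.029, 0.035, -0.001]
contact_force: [0.8, 0.8, -2.4]
grip_width: 0.197
grip_force: 25.0
```

```bash
python3 tgt.py .6050 .214 .026 -86.7 -4 -86.7
```

```text
21.93 [0.6053 0.2146 0.0533] j [ 0.3324  0.5246  1.671  -0.0238  0.8795  1.8602] 
shift [-0.0004 -0.0008 -0.0341] turn [-0.0002 -0.0005  0.    ] toolz [ 0.0689  0.0044 -0.9976]
```

>>> jog_arm:
  increments:
    - [0,-0.001,-0.006,0,0,0,0.1]
    - [0,-0.001,-0.012,0,0,0,0.1]
    - [0,-0.001,-0.017,0,0,0,0.1]
    - [0,-0.001,-0.022,0,0,0,0.1]
    - [0,-0.001,-0.026,0,0,0,0.1]
    - [0,-0.001,-0.029,0,0,0,0.1]
    - [0,-0.001,-0.031,0,0,0,0.1]
    - [0,-0.001,-0.031,0,0,0,0.1]
    - [0,-0.001,-0.031,0,0,0,0.1]

```text
clock: 22.68
eef_pos: [0.6053, 0.2138, 0.0281]
tool_rot: [0.999, 0.029, 0.034, -0.001]
contact_force: [0.1, 0.2, -1.1]
grip_width: 0.195
grip_force: 25.0
```

>>> jog_arm:
  increments:
    - [0,0,-0.002,0,0,0,0.1]
    - [0,0,-0.003,0,0,0,0.1]
    - [0,0,-0.004,0,0,0,0.1]
    - [0,0,-0.004,0,0,0,0.1]

```text
clock: 23.02
eef_pos: [0.6053, 0.2138, 0.0256]
tool_rot: [0.999, 0.029, 0.035, -0.001]
contact_force: [-2.4, -0.9, 2.9]
grip_width: 0.198
grip_force: 25.0
```

>>> jog_arm:
  increments:
    - [0,0,-0.002,0,0,0,0.1]
    - [0,0,-0.002,0,0,0,0.1]
    - [0,0,-0.002,0,0,0,0.1]

```text
clock: 23.27
eef_pos: [0.6053, 0.2138, 0.0254]
tool_rot: [0.999, 0.029, 0.035, -0.001]
contact_force: [-4.8, -0.4, 11.4]
grip_width: 0.195
grip_force: 25.0
```

>>> jog_arm:
  increments:
    - [0,0,0.002,0,0,0,0.4]
    - [0,0,0.002,0,0,0,0.4]
    - [0,0,0.002,0,0,0,0.4]
    - [0,0,0.002,0,0,0,0.4]
    - [0,0,0.002,0,0,0,0.4]
    - [-0.001,0,0.03,0,0,0,0.4]
    - [-0.003,0,0.07,0,0,0,0.4]
    - [-0.006,0,0.12,0,0,0,0.4]
    - [-0.01,0,0.17,0,0,0,0.4]
    - [-0.01,0,0.2,0,0,0,0.4]

```text
clock: 24.1
eef_pos: [0.5982, 0.2143, 0.1877]
tool_rot: [0.999, 0.029, 0.037, -0.002]
contact_force: [0.2, 0.8, 0.3]
grip_width: 0.401
grip_force: 0.0
```

>>> jog_arm:
  increments:
    - [-0.05,0,0.05,0,0,0,0.4]
    - [-0.1,0,0.05,0,0,0,0.4]
    - [-0.15,0,0.05,0,0,0,0.4]
    - [-0.2,0,0.05,0,0,0,0.4]
    - [-0.25,0.03,0.05,0,0,0,0.4]
    - [-0.27,0.08,0.05,0,0,0,0.4]
    - [-0.27,0.13,0.05,0,0,0,0.4]
    - [-0.27,0.18,0.05,0,0,0,0.4]
    - [-0.27,0.22,0.05,0,0,0,0.4]
    - [-0.27,0.22,0.05,0,0,0,0.4]

```text
clock: 24.93
eef_pos: [0.381, 0.396, 0.2228]
tool_rot: [0.999, 0.031, 0.035, -0.003]
contact_force: [-0.0, -0.0, -0.2]
grip_width: 0.404
grip_force: 0.0
```

```bash
python3 - <<'E'
from h import *
T=cams.camera('top');S=cams.camera('side');print(monitor.state()["clock"],monitor.state()["eef_pos"])
cv2.imwrite("pics/f_top.png",T[:,:,::-1]);cv2.imwrite("pics/f_side.png",S[:,:,::-1])
tx=np.array([.9984,.0558,0]);ty=np.array([-.0558,.9984,0]);c=np.array([.551,.199,0])
L=lambda X:(np.array([(X-c)@tx,(X-c)@ty])*1e3).round(1).tolist()
for k,im,roi in(("top",T,(140,150,225,285)),("side",S,(210,270,390,410))):
    for col in("red","blue"):
        b=blobs(mask(im,col),roi)
        if b:
            q=cv2.boxPoints(cv2.minAreaRect(b[0]));print(k,col,q.round(1).tolist(),[L(onz(k,p,.054)) for p in q])
# holes (dark, unsaturated spots) on plates, plane z=.018, and L2 visible corners
for k,im,roi in(("top",T,(150,160,215,275)),("side",S,(220,300,385,400))):
    hsv=cv2.cvtColor(im,cv2.COLOR_RGB2HSV);m=((hsv[...,1]<80)&(hsv[...,2]<130)).astype(np.uint8)*255
    for b in blobs(m,roi,3):
        x,y=cv2.minEnclosingCircle(b)[0];print(k,"hole",round(x),round(y),cv2.contourArea(b),L(onz(k,(x,y),.018)))
# the bystanders' change
for k,im in(("top",T),("side",S)):
    o=cv2.imread(f"pics/{k}0.png")[:,:,::-1];d=np.abs(o.astype(int)-im).max(2)
    print(k,"tape/pencil diff",(d[245:295,260:288]>40).sum() if k=="top" else (d[258:300,340:388]>40).sum(),(d[245:345,430:455]>40).sum() if k=="top" else (d[205:218,333:410]>40).sum())
E
```

```text
25.0333 [0.3807 0.3906 0.2225]
top red [[165.89999389648438, 173.10000610351562], [174.60000610351562, 172.60000610351562], [175.89999389648438, 199.89999389648438], [167.1999969482422, 200.3000030517578]] [[80.8, 17.0], [80.5, 0.3], [27.4, -0.2], [27.7, 16.3]]
top blue [[180.0, 207.0], [189.0, 207.0], [189.0, 235.0], [180.0, 235.0]] [[13.2, -7.5], [12.1, -24.5], [-41.5, -22.4], [-40.3, -5.5]]
side red [[239.60000610351562, 342.6000061035156], [278.8999938964844, 340.8999938964844], [280.0, 366.29998779296875], [240.6999969482422, 368.0]] [[83.2, 6.4], [27.9, 6.3], [26.2, 57.4], [78.0, 57.2]]
side blue [[287.79998779296875, 330.1000061035156], [324.8999938964844, 328.5], [326.0, 352.70001220703125], [288.8999938964844, 354.29998779296875]] [[15.0, -16.7], [-39.4, -17.0], [-37.0, 34.8], [14.1, 34.8]]
top hole 164 238 20.0 [-40.1, 35.1]
top hole 198 175 19.0 [82.5, -37.7]
top hole 199 200 16.5 [32.3, -36.0]
top hole 202 236 16.0 [-41.1, -38.5]
top hole 161 176 15.5 [83.8, 36.4]
top hole 163 213 14.5 [9.9, 34.5]
top hole 182 249 11.5 [-63.6, 0.8]
top hole 187 227 4.5 [-21.0, -11.2]
side hole 292 374 15.0 [9.9, 35.7]
side hole 240 378 13.5 [83.6, 38.6]
side hole 328 373 13.0 [-40.7, 37.1]
top tape/pencil diff 0 0
side tape/pencil diff 89 0
```

```bash
python3 -c "
from bench import ticket
print(ticket.finish_job())"
```

```text
the job is handed in; nothing more can be done
None
```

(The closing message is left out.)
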